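Lock the pressure bar of a plaster-mould clamp with its T-head pin

ROBOT

A 6-joint arm with a two-finger parallel gripper is mounted at the origin on the work surface. World frame = base frame: x ahead of the robot, y to its left, z up, the work surface at z = 0. Lengths are in m, angles in rad, forces in N, time in s.
With the tool pointing down it reaches from about 0.225 to 0.875 m from the base axis. Payload 3.4 kg.
Tool frame: the origin (TCP) lies at the very end of the fingers, on their centre line; the grasp point (between the pads) lies 19 mm behind it; z points along the fingers, y is the direction in which the jaws open and shut (so a half turn about z gives the same grasp; the last joint's range is limited). The gripper opens to 85 mm and grips with 20 to 120 N. Pads are 22 mm wide; open, the fingers measure 114 mm over their backs; the gripper's body (76 mm by 85 mm) begins 54 mm behind the grasp point. The pads swing forward as they close: fully open they stand 13 mm farther back than shut.
Start: joints at [-1.317, 0.276, 1.505, -0, 1.361, -0.121], TCP at [0.211, -0.535, 0.231] pointing down, gripper open.
Joint ranges: [-2.89, 2.89], [-0.75, 2.08], [0.22, 2.7], [-1.18, 4.32], [0.11, 2.71], [-2.7, 2.7]. Speed limits (rad/s): [2.57, 2.57, 3.14, 3.14, 3.14, 3.14].

INTERFACE

Orientations are given as a unit quaternion [w, x, y, z].
In Python, from rig import manip gives the robot as it stands. The module is installed in compiled form; this text tells all that it offers.
- The arm moves only by the tool carry_out, never from a script. Its argument "moves" is one flat list of numbers, 5 for each row, row after row: the opening in per cent of the stroke, from 0 (shut) to 100 (fully open), then the shift along the world's x, y, z in cm, then the turn about the world's z in rad. A call has exactly 10 rows; each row shifts and turns the commanded pose from where the row before left it; what a row does not reach is not made up. A row lasts 1/10 s, in which the tool goes at most 50 mm and 8.59 degrees, less where a joint would pass 70% of its speed; a pose out of reach is approached as far as the arm can. A call is refused whole if a number of a shift passes 5 or a number of a turn 0.15, either way. A call with a gripper value outside its range is refused whole. The fingers move at their own pace and stop on an object; "squeeze" is the grip in N (left out, the last holds). Time passes only in rows, so rows that do not move let the fingers close, or fill a call up. It gives the time, the measured TCP pose, the force and the opening at its end, in the units of the state.
- manip.get_state(): the state, without advancing time (a new reading comes with each control period).
- manip.get_image(name): name is "scene" or "top"; returns the picture (420x560x3 uint8, red, green, blue); there is no depth.
- manip.camera_info(name): a dict with "fov_y" (degrees; the focal length in pixels is half the picture's height over the tangent of half this angle, whatever the lens; pixels are square), "cx", "cy" (the principal point, pixels), "rvec" (rotation vector, rad) and "tvec" (3), from world to camera coordinates, as OpenCV has them. Camera axes: x right, y down, z forward; pixel columns grow to the right and rows downward; lengths in m; the calibration is good to about 2 mm. A picture is of the moment at which its call begins. camera_info takes no time and is no camera call.
- manip.sign_off(): hands the job in, once; it reports no verdict.
The state is a dict: "clock": time; "qpos": joint angles; "qd": joint speeds; "effort": joint torques, N m; "position": TCP position; "ee_rot": TCP orientation; "contact_force": force on the tool from outside, world axes, zero at the start; "moment": the same for the moment, N m; "width": finger opening in m.
Only numpy, scipy, OpenCV 4.12 (cv2) and the standard library are available. Lean on these libraries where they do the work, as an engineer would, in place of code of your own. Each camera call takes 0.05 s, during which the arm holds its last target. There are 200 camera calls.

TASK

Close the mould clamp with its lock pin: take the pin out of the wooden block, pass its T-head down through the slot in the blue bar and into the keeper below, press it home against the springy bar and turn it a quarter turn clockwise (seen from above), then ease it up so that the head seats under the keeper, and let go. Feel your way and press gently: the plaster cracks if the pin is pressed on the clamp with more than about 30 N. Leave the tub, the mould half and the clay tool where they are.

Things in the scene. Friction and masses are not known exactly. Their poses are not given: they have to be found in the camera images.
- pin_handle (a point): Lock pin, about 100 g, loose, upright in the wooden block. Point: centre of its orange T-handle, a bar 64 mm long (x), 13 mm wide (y), 16 mm high; z up along the pin. Below the handle a steel neck 12 mm across, then a collar 34 mm across and 5 mm thick. Turned by half a turn the pin is the same.
- pin_shoulder (a point): Centre of the underside of the pin's collar, 39 mm below the handle's centre: the shoulder that comes to bear on the blue bar. Below it the shank, 8 mm across.
- pin_head (a point): Centre of the pin's T-head, 27 mm below the shoulder: a cross-bar, round below, flat on top, 8 mm thick, 26 mm long, parallel to the handle (x). Its lowest line is 31 mm below the shoulder.
- slot (a point): Centre of the slot in the blue bar of the mould clamp, at the bar's upper face, near the bar's free end (nearest the robot). Slot 34 mm long along x (along the bar, +x to the hinge 250 mm away), 13 mm wide (y), bar 46 mm wide, 8 mm thick. z out of the bar. About 112.5 mm above the bench while the bar is free (sloping 0.05 rad). Nothing on the clamp is higher than 16 mm above the bar.
- bar_pad (a point): Middle of the blue bar's upper face, over the rubber pad by which it rests on the mould, half-way from slot to hinge. The pad makes the bar springy: pressed at the slot it gives by about 1 mm per 0.45 N and comes back when let go. With the pin locked the slot stays 92 to 108 mm above the bench instead of 112.5 mm.
- keeper_post (a point): Top centre of the fixed dark socket, 46 mm above the bench, in line below the slot. In it, under the bar, sits the keeper: a steel cup 44 mm wide, a slot in its top 5 mm thick, 30 mm (x) by 11 mm, in line with the bar's slot. Its height suits the mould and is NOT measured: once the shoulder bears on the bar, press down a further 7 to 24 mm (varies) before the T-head clears it and can turn.
- clamp: Mould clamp, fixed: base 340 x 190 mm, origin under its centre; white plaster mould, hinge post at +x, keeper at -x. In the keeper cup, 2 mm beyond where the T-head can turn, is a solid floor: force rises sharply, on top of 4 to 12 N of spring. The head turns only clockwise, to a solid stop just past 90 degrees, then must rise 3 mm into a cross groove to seat. More than 30 N on bar and keeper together cracks the mould.
- pin_block: Hardwood block 90 x 100 x 50 mm, fixed, origin under its centre. The pin hangs in a slot along x in its middle, collar on the top, handle centre 89 mm above the bench. Lift the pin more than 35 mm to clear the block.
- glaze_tub: White tub with green lid, 84 mm across, 85 mm high, loose, origin under its centre. Leave alone.
- mould_half: Spare white plaster mould half, 110 x 90 x 36 mm, loose, origin under its centre. Leave alone.
- clay_tool: Modelling tool with wooden handle, 167 mm long along x, 12 mm thick, lying loose on the bench. Leave alone.
Not all that is in view belongs to the job. Leave any black or red look-alike of the part that bears pin_handle alone.

How it is judged:
On the way, in this order (a step that is already met when the one before it is completed fails the run):
1. the pin is down through the bar's slot, handle along the bar (horizontal distance between pin_handle and slot below 0.008 m and z of pin_handle in the frame of slot below 0.048 m and angle between the x axis of pin_handle and the x axis of slot, either way round below 0.25 rad), for 0.05 s.
2. the pin is turned crosswise with the bar pressed down (angle between the x axis of pin_handle and the y axis of slot, either way round below 0.2 rad and z of pin_handle in the frame of slot below 0.044 m and height (world z) of slot below 0.109 m), for 0.1 s.
At the end, for the whole second after the job is handed in: The pin stands upright (within 0.12 rad) in the slot (within 8 mm), handle crosswise to the bar within 0.17 rad, collar on the bar (within 3 mm), and by itself holds the bar down: slot 90 to 109 mm above the bench (free it would be at 112.5). Pin at rest and released (angle between the x axis of pin_handle and the y axis of slot, either way round below 0.17 rad and horizontal distance between pin_handle and slot below 0.008 m and z of pin_handle in the frame of slot below 0.042 m and angle between pin_handle's own z axis and vertical below 0.12 rad and height (world z) of slot between 0.09 and 0.109 m and linear speed of lock_pin below 0.01 m/s); the robot touches nothing.
It fails at once if the pin is pressed on the clamp with more than 30 N (contact force between lock_pin and clamp above 30 N).
It fails at once if the tub is disturbed (distance of glaze_tub from where it was at the start of the episode above 0.015 m).
It fails at once if the mould half is disturbed (distance of mould_half from where it was at the start of the episode above 0.015 m).
It fails at once if the clay tool is disturbed (distance of clay_tool from where it was at the start of the episode above 0.015 m).
It also fails if it takes over 72 s, if anything falls off the work surface, if the arm or the gripper's body presses on something with over 40 N, if the wrist force passes 120 N, or if a joint passes its speed limit or range.

## Working session

There is one attempt and no reset: what is moved stays moved. The work goes in short steps, Python scripts to look and compute and a tool call to move; the robot and the scene stay as the last step left them, time stands still between calls to the robot, and variables do not carry over. Pictures are saved under pics/ and viewed, about 8 in all and at most 12, crops included, and the job is handed in when it is done.

Besides the shell and the picture viewer there is one more tool, called as name(argument=value, ...), one argument or row to a line, values as JSON. carry_out: Moves the arm, as the interface text tells. Its arguments: {"type":"object","properties":{"moves":{"type":"array","items":{"type":"number"}},"squeeze":{"type":"number"}},"required":["moves"]}

```bash
mkdir -p pics; cat > h.py <<'E'
from rig import manip
import numpy as np, cv2
def cam(n):
    i=manip.camera_info(n); f=210/np.tan(np.radians(i["fov_y"])/2)
    K=np.array([[f,0,i["cx"]],[0,f,i["cy"]],[0,0,1]]); R=cv2.Rodrigues(np.array(i["rvec"],float))[0]
    return K,R,np.array(i["tvec"],float).ravel(),i
def ray(n,u,v,z):
    K,R,t,_=cam(n); c=-R.T@t; d=R.T@np.linalg.solve(K,[u,v,1.]); return c+d*(z-c[2])/d[2]
def proj(n,p):
    K,R,t,_=cam(n); q=K@(R@np.array(p,float)+t); return q[:2]/q[2]
def tri(a,b):
    A=[];B=[]
    for n,(u,v) in (("scene",a),("top",b)):
        K,R,t,_=cam(n); P=K@np.c_[R,t]
        for r in (u*P[2]-P[0],v*P[2]-P[1]): A.append(r[:3]);B.append(-r[3])
    return np.linalg.lstsq(np.array(A),np.array(B),rcond=None)[0]
def save(n,f,box=None,s=1):
    im=manip.get_image(n)[:,:,::-1]
    if box: im=im[box[1]:box[3],box[0]:box[2]]
    cv2.imwrite("pics/"+f,cv2.resize(im,None,fx=s,fy=s,interpolation=cv2.INTER_CUBIC))
E
python3 -c "
from h import *
for n in('scene','top'):
    save(n,n+'1.png',None,1.4);print(manip.camera_info(n)); K,R,t,_=cam(n);print(-R.T@t)
print(manip.get_state())"
```

```text
{'fov_y': 46.58547080179346, 'cx': 279.50776348699003, 'cy': 218.4809830015457, 'rvec': array([ 1.92069598,  1.5732853 , -0.61891976]), 'tvec': array([-0.07960381, -0.31089443,  1.62458124])}
[ 1.32873088 -0.19371647  0.96912564]
{'fov_y': 57.979552817088546, 'cx': 277.0343741370321, 'cy': 209.10169576179683, 'rvec': array([ 2.14853367, -2.14799071,  0.16569007]), 'tvec': array([-0.02083973,  0.51930464,  0.90142265])}
[ 0.38165702 -0.01420255  0.96788976]
{'clock': 0.1, 'qpos': array([-1.31699222e+00,  2.76505641e-01,  1.50603515e+00,  2.13258185e-05,
        1.36069414e+00, -1.20979182e-01]), 'qd': array([ 0.00072438, -0.00192199, -0.0032328 , -0.00067686,  0.00076165,
       -0.00126981]), 'effort': array([ 1.02186030e-03, -4.17701375e+01, -2.46403706e+01, -1.16959186e-04,
        5.85603542e-03,  5.32456212e-06]), 'position': array([ 0.21038153, -0.53461018,  0.2305297 ]), 'ee_rot': array([-8.20020859e-04,  9.82493590e-01,  1.86294583e-01, -4.40901787e-05]), 'contact_force': array([-0.66782345,  0.25295088,  0.5030583 ]), 'moment': array([-0.04911265,  0.03290148, -0.02647268]), 'width': 0.08538607615714505}
```

View pics/scene1.png

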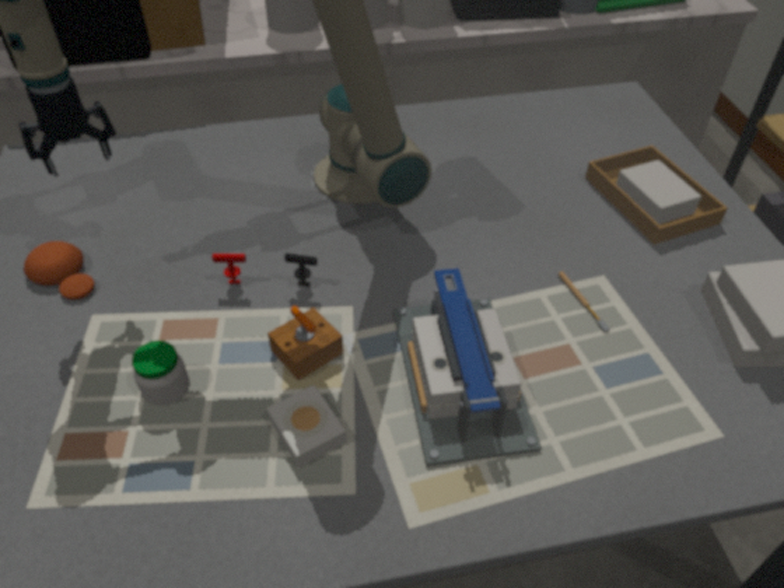

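View pics/top1.png

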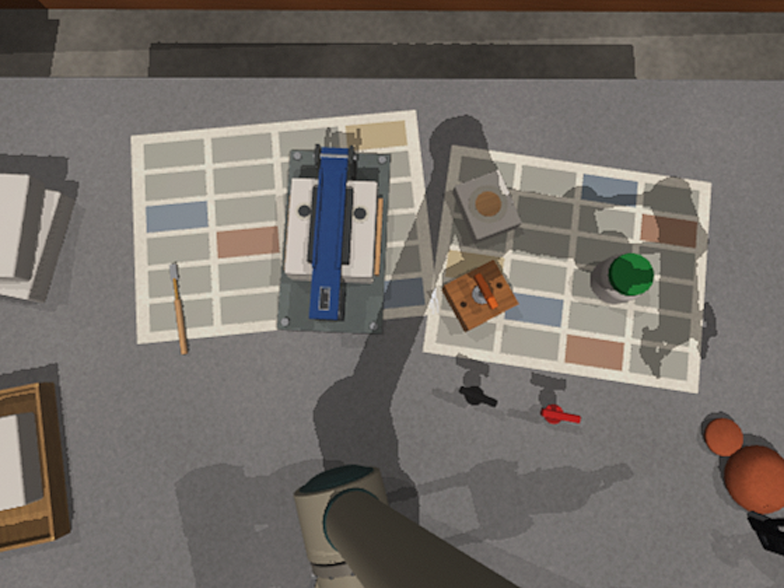

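The orange T-handle in the wooden block shows at scene (304,320) and top (485,286), both in the 1.4x pictures. The look-alikes are red at top (561,415) and black at top (478,397), and I reject both: they are the wrong colour and not in the block. The slot is at top (324,298) and scene (450,282). Next I'll check the pin and slot in one close crop each.

```bash
python3 -c "
from h import *
a=manip.get_image('top')[:,:,::-1]; b=manip.get_image('scene')[:,:,::-1]
z=lambda im,x,y,w,h:cv2.resize(im[y:y+h,x:x+w],None,fx=5,fy=5,interpolation=cv2.INTER_CUBIC)
t=np.hstack([z(a,310,175,70,58),z(a,200,175,70,58)]); s=np.hstack([z(b,185,210,70,58),z(b,295,185,70,58)])
cv2.imwrite('pics/c1.png',np.vstack([t,s]))"
```

```text
(no output)
```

View pics/c1.png

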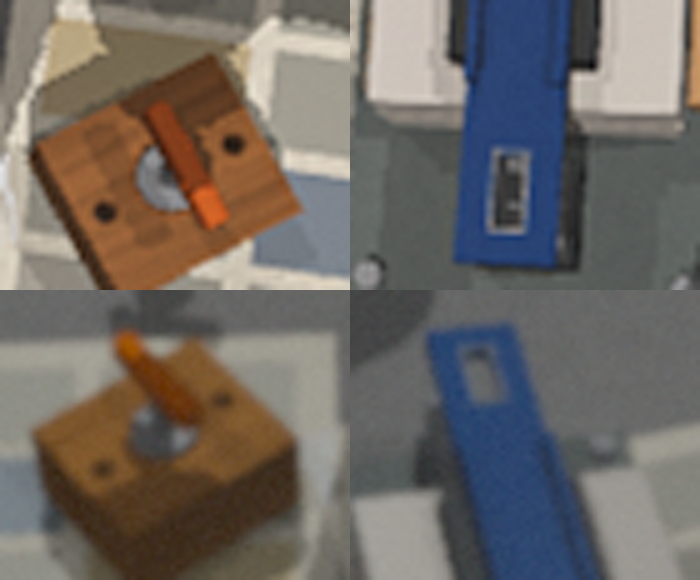

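Crop (5x): the orange pin's handle top runs from (157,108) to (214,215) in the block, so the choice is confirmed. The slot centre is at (509,192) in the top view and (483,373) in the scene view.

```bash
python3 -c "
from h import *
T=lambda x,y,ox,oy:((x+.5)/5-.5+ox,(y+.5)/5-.5+oy)
e1=T(157,108,310,175);e2=T(214,215,310,175)
A,B=ray('top',*e1,.097),ray('top',*e2,.097);print('handle',A,B,(A+B)/2,np.linalg.norm(A-B),np.arctan2(*(A-B)[1::-1]))
s1=T(127,343-290,185,210);s2=T(185,408-290,185,210)
A,B=ray('scene',*s1,.097),ray('scene',*s2,.097);print('scene',A,B,(A+B)/2,np.linalg.norm(A-B))
c=[ray('top',*T(x-350,y,200,175),.1125) for x,y in((490,150),(530,150),(525,233),(487,232))]
print('slot',np.mean(c,0),np.linalg.norm(c[0]-c[1]),np.linalg.norm(c[1]-c[2]))
s=T(483-350,373-290,295,185);print('scene',ray('scene',*s,.1125),tri(s,T(159,191,200,175)))
a=ray('top',*T(506-350,264,200,175),.1115);b=ray('top',*T(523.5-350,0,200,175),.116);print('bar yaw',np.arctan2(*(b-a)[1::-1]))
# whole bar: far end at top1.png ~ (334,152)/1.4
h=ray('top',334/1.4,152/1.4,.125);print('bar yaw2',np.arctan2(*(h-np.mean(c,0))[1::-1]),np.linalg.norm(h-a))
s=manip.get_state();print(s['position'],s['ee_rot'],s['clock'])"
```

```text
handle [ 0.54122096 -0.16982737  0.097     ] [ 0.49083631 -0.19502923  0.097     ] [ 0.51602864 -0.1824283   0.097     ] 0.056336012336439825 0.4637989307264142
scene [ 0.49639738 -0.19360947  0.097     ] [ 0.54424138 -0.170855    0.097     ] [ 0.52031938 -0.18223223  0.097     ] 0.052979368711425084
slot [0.49967956 0.08414613 0.1125    ] 0.01825434249469781 0.03818204349735632
scene [0.5001109  0.08540064 0.1125    ] [0.49997283 0.08477041 0.11239561]
bar yaw -0.052791595753378995
bar yaw2 -0.05871794012742921 0.27829681943038176
[ 0.21043399 -0.53479351  0.23076486] [-5.58474064e-04  9.82491604e-01  1.86306027e-01 -2.48235848e-05] 0.2
```

carry_out(
  moves=[100,1.5,1.8,0,0.15,100,1.5,1.8,0,0.15,100,1.5,1.8,0,0.15,100,1.5,1.8,0,0.15,100,1.5,1.8,0,0.15,100,1.5,1.8,0,0.15,100,1.5,1.8,0,0.15,100,1.5,1.8,0,0.15,100,1.5,1.8,0,0.15,100,1.5,1.8,0,0.15],
  squeeze=80,
)

```text
clock: 1.2
position: [0.3609, -0.3542, 0.2312]
ee_rot: [-0.0, 0.589, 0.808, 0.0]
contact_force: [0.4, 0.2, -0.8]
width: 0.0854
```

carry_out(
  moves=[100,1.5,1.8,0,0.15,100,1.5,1.8,0,0.15,100,1.5,1.8,0,0.15,100,1.5,1.8,0,0.15,100,1.5,1.8,0,0.15,100,1.5,1.8,0,0.15,100,1.5,1.8,0,0.15,100,1.5,1.8,0,0.15,100,1.5,1.8,0,0.15,100,0.5,0,0,0.15],
)

```text
clock: 2.2
position: [0.5015, -0.1909, 0.2311]
ee_rot: [0.0, -0.121, 0.993, 0.001]
contact_force: [0.1, 0.2, -0.3]
width: 0.0853
```

carry_out(
  moves=[100,0,0,0,0.13,100,0,0,0,0.1,70,0,0,-2,0,70,0,0,-2,0,70,0,0,-2,0,70,0,0,0,0,70,0,0,0,0,70,0,0,0,0,70,0,0,0,0,70,0,0,0,0],
)

```text
clock: 3.2
position: [0.501, -0.1934, 0.1722]
ee_rot: [0.001, -0.23, 0.973, -0.001]
contact_force: [0.2, 0.8, 0.0]
width: 0.0598
```

```bash
python3 -c "
from h import *
from scipy.spatial.transform import Rotation as Ro
s=manip.get_state();q=s['ee_rot'];M=Ro.from_quat(np.roll(q,-1)).as_matrix();print(s['position'],np.arctan2(M[1,0],M[0,0]),s['qpos'],s['clock'],s['contact_force'])
a=manip.get_image('top')[:,:,::-1]; b=manip.get_image('scene')[:,:,::-1]
z=lambda im,x,y,w,h:cv2.resize(im[y:y+h,x:x+w],None,fx=4,fy=4,interpolation=cv2.INTER_CUBIC)
cv2.imwrite('pics/g1.png',np.hstack([z(a,295,155,100,100),z(b,170,180,100,100)]))"
```

```text
[ 0.50095403 -0.19338677  0.17222373] -2.6783778724248255 [-4.98038517e-01  2.58920558e-01  1.68241015e+00  3.82416403e-05
  1.19860585e+00 -2.53206285e+00] 3.2 [0.1916526  0.79722607 0.04565818]
```

View pics/g1.png

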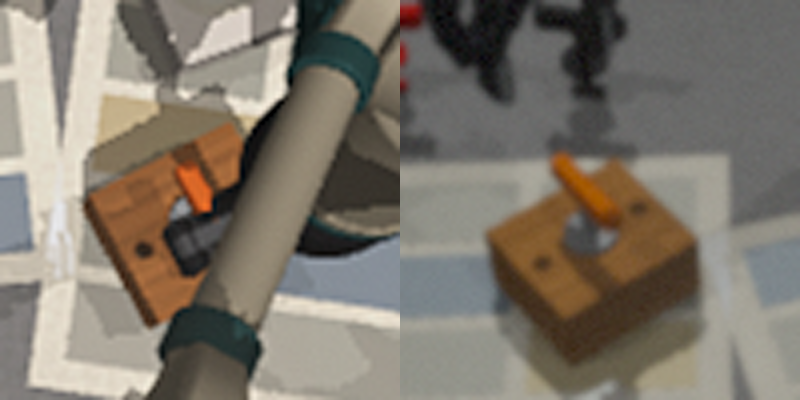

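carry_out(
  moves=[70,0.9,0.6,0,0,70,0.8,0.5,0,0,70,0,0,-2,0,70,0,0,-2,0,70,0,0,-2,0,70,0,0,-2,0,70,0,0,-1,0,70,0,0,-0.6,0,70,0,0,-0.5,0,70,0,0,0,0],
)

```text
clock: 4.3
position: [0.5177, -0.1821, 0.0703]
ee_rot: [0.0, -0.23, 0.973, 0.0]
contact_force: [-0.3, -1.1, 0.9]
width: 0.0597
```

```bash
python3 -c "
from h import *
s=manip.get_state();print(s['position'],s['contact_force'])
a=manip.get_image('top')[:,:,::-1]; b=manip.get_image('scene')[:,:,::-1]
z=lambda im,x,y,w,h:cv2.resize(im[y:y+h,x:x+w],None,fx=5,fy=5,interpolation=cv2.INTER_CUBIC)
cv2.imwrite('pics/g2.png',np.hstack([z(a,305,165,80,80),z(b,175,190,80,80)]))"
```

```text
[ 0.51772081 -0.18206118  0.07027117] [-0.34572413 -1.05286842  0.93939858]
```

View pics/g2.png

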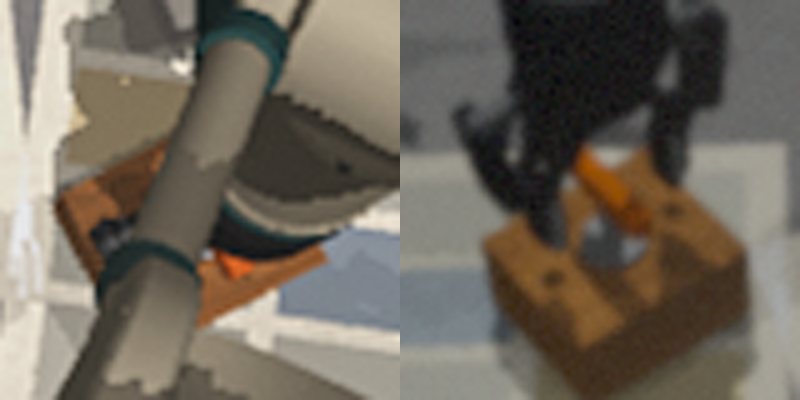

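The scene view shows the fingers straddling the orange handle on both sides, at about (548,220) and (668,150). Now I'll close the gripper.

carry_out(
  moves=[30,0,0,0,0,20,0,0,0,0,10,0,0,0,0,0,0,0,0,0,0,0,0,0,0,0,0,0,0,0,0,0,0,0,0,0,0,0,0,0,0,0,0,0,0,0,0,0,0,0],
  squeeze=80,
)

```text
clock: 5.4
position: [0.5178, -0.1823, 0.0708]
ee_rot: [0.0, -0.23, 0.973, -0.0]
contact_force: [-0.7, 0.0, 5.4]
width: 0.0116
```

carry_out(
  moves=[0,0,0,0.5,0,0,0,0,1,0,0,0,0,1.5,0,0,0,0,2,0,0,0,0,2,0,0,0,0,2,0,0,0,0,2,0,0,0,0,1,0,0,0,0,0,0,0,0,0,0,0],
)

```text
clock: 6.4
position: [0.5171, -0.1819, 0.1898]
ee_rot: [-0.0, -0.23, 0.973, 0.0]
contact_force: [-0.9, -0.3, -1.1]
width: 0.0114
```

carry_out(
  moves=[0,-0.2,2,0,-0.05,0,-0.2,3,0,-0.07,0,-0.2,3,0,-0.07,0,-0.2,3,0,-0.07,0,-0.2,3,0,-0.07,0,-0.2,3,0,-0.07,0,-0.2,3,0,-0.07,0,-0.2,3,0,-0.05,0,-0.1,2,0,0,0,0,1.6,0,0],
)

```text
clock: 7.4
position: [0.4992, 0.0853, 0.1889]
ee_rot: [-0.002, 0.028, 1.0, 0.0]
contact_force: [0.2, 0.3, -1.2]
width: 0.0112
```

carry_out(
  moves=[0,0,0,0,0,0,0,0,0,0,0,0,0,0,0,0,0,0,0,0,0,0,0,0,0,0,0,0,0,0,0,0,0,0,0,0,0,0,0,0,0,0,0,0,0,0,0,0,0,0],
)

```text
clock: 8.4
position: [0.5005, 0.0839, 0.1903]
ee_rot: [0.0, 0.028, 1.0, 0.0]
contact_force: [0.8, 0.5, -0.6]
width: 0.0114
```

```bash
cat >> h.py <<'E'
from scipy.spatial.transform import Rotation as Ro
def st():
    s=manip.get_state();M=Ro.from_quat(np.roll(s['ee_rot'],-1)).as_matrix();y=np.arctan2(M[1,0],M[0,0])
    print(s['clock'],s['position'].round(4),'yaw+pi',round(y+np.pi,4),'F',s['contact_force'].round(2),'M',s['moment'].round(3),'w',s['width'],'q6',s['qpos'][5]);return s
E
python3 -c "
from h import *
s=st();p=s['position']
a=manip.get_image('top')[:,:,::-1]; b=manip.get_image('scene')[:,:,::-1]
z=lambda im,x,y,w,h:cv2.resize(im[y:y+h,x:x+w],None,fx=5,fy=5,interpolation=cv2.INTER_CUBIC)
cv2.imwrite('pics/p1.png',np.hstack([z(a,190,150,75,100),z(b,280,120,75,100)]))
pp=p+[0,0,.0185]
for n,ox,oy,k in(('top',190,150,0),('scene',280,120,375)):
  for nm,q in(('h',pp),('h+x',pp+[.032,-.0018,0]),('h-x',pp-[.032,-.0018,0]),('sh',pp-[0,0,.039]),('head',pp-[0,0,.066]),('slot',[.4999,.0845,.1125])):
    u=proj(n,q);print(n,nm,(5*(u[0]-ox)+k).round(),(5*(u[1]-oy)).round())"
```

```text
8.4 [0.5005 0.0839 0.1903] yaw+pi 6.2264 F [ 0.81  0.49 -0.6 ] M [0.007 0.018 0.053] w 0.01142700473919009 q6 -1.4852050679094204
top h 180.0 280.0
top h+x 186.0 202.0
top h-x 174.0 358.0
top sh 191.0 294.0
top head 199.0 303.0
top slot 205.0 314.0
scene h 592.0 261.0
scene h+x 606.0 307.0
scene h-x 578.0 218.0
scene sh 586.0 322.0
scene head 582.0 363.0
scene slot 579.0 406.0
```

View pics/p1.png

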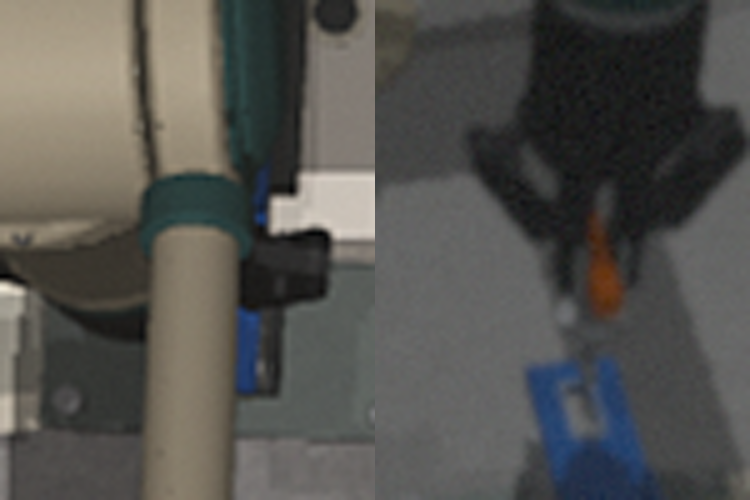

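Top view: the arm hides the pin. Scene view: the handle's near end is at about (604,297), the collar at (567–600,315) and the slot at (580,408), all close to prediction. I'll take an enhanced close-up for finer alignment.

```bash
python3 -c "
from h import *
f=np.mean([manip.get_image('scene')[:,:,::-1].astype(float) for _ in range(6)],0)
x,y,w,h=300,160,50,60
c=cv2.resize(f[y:y+h,x:x+w],None,fx=10,fy=10,interpolation=cv2.INTER_CUBIC)
cv2.imwrite('pics/p2.png',np.clip(c/255,0,1)**.6*255)
p=manip.get_state()['position'];pp=p+[0,0,.0185]
e=np.array([np.cos(-.057),np.sin(-.057),0])
n=np.array([-e[1],e[0],0])
for nm,q in(('end',pp+.032*e),('end top L',pp+.032*e-.0065*n+[0,0,.008]),('end top R',pp+.032*e+.0065*n+[0,0,.008]),('collar bot',pp-[0,0,.039]),('collarL',pp-[0,0,.039]-.017*n),('collarR',pp-[0,0,.039]+.017*n),('head',pp-[0,0,.066]),('head+x',pp-[0,0,.066]+.013*e),('head-x',pp-[0,0,.066]-.013*e),('low',pp-[0,0,.07])):
    u=proj('scene',q);print(nm,(10*(u-[x,y])+4.5).round())"
```

```text
end [267. 218.]
end top L [241. 195.]
end top R [297. 190.]
collar bot [227. 249.]
collarL [158. 256.]
collarR [296. 243.]
head [219. 330.]
head+x [230. 367.]
head-x [209. 294.]
low [218. 342.][ WARN:0@5.202] global loadsave.cpp:1063 imwrite_ Unsupported depth image for selected encoder is fallbacked to CV_8U.
```

View pics/p2.png

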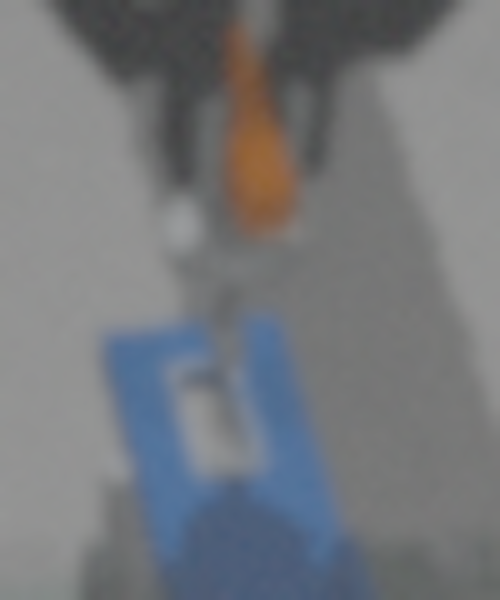

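10x close-up: the handle's end face is centred at (263,205), the collar spans x 163–300, the head is a grey strip near (229,335), and the slot rim is centred at (217,415). All agree with prediction to 1–2 mm. I'll lower the pin until the head is just above the bar, then look again.

carry_out(
  moves=[0,0,0,-0.5,0,0,0,0,-0.5,0,0,0,0,-0.5,0,0,0,0,-0.5,0,0,0,0,0,0,0,0,0,0,0,0,0,0,0,0,0,0,0,0,0,0,0,0,0,0,0,0,0,0,0],
)

```text
clock: 9.8
position: [0.5006, 0.0839, 0.1705]
ee_rot: [0.0, 0.028, 1.0, 0.0]
contact_force: [-0.4, -1.1, -0.6]
width: 0.0115
```

```bash
python3 -c "
from h import *
st()
f=np.mean([manip.get_image('scene')[:,:,::-1].astype(float) for _ in range(10)],0)
x,y,w,h=303,165,40,48
c=cv2.resize(f[y:y+h,x:x+w],None,fx=12,fy=12,interpolation=cv2.INTER_LANCZOS4)
c=cv2.addWeighted(c,1.8,cv2.GaussianBlur(c,(0,0),10),-.8,0)
cv2.imwrite('pics/p3.png',np.clip((c-20)*1.7,0,255).astype('uint8'))
p=manip.get_state()['position'];pp=p+[0,0,.0185]
e=np.array([np.cos(-.057),np.sin(-.057),0])
n=np.array([-e[1],e[0],0])
sl=np.array([.5,.0850,.1125])
for nm,q in(('end',pp+.032*e),('collar bot',pp-[0,0,.039]),('collarL',pp-[0,0,.039]-.017*n),('collarR',pp-[0,0,.039]+.017*n),('head',pp-[0,0,.066]),('head+x',pp-[0,0,.066]+.013*e),('head-x',pp-[0,0,.066]-.013*e),('low',pp-[0,0,.07]),('slot',sl),('s1',sl+.017*e+.0065*n),('s2',sl+.017*e-.0065*n),('s3',sl-.017*e+.0065*n),('s4',sl-.017*e-.0065*n)):
    u=proj('scene',q);print(nm,(12*(u-[x,y])+5.5).round())"
```

```text
9.8 [0.5006 0.0839 0.1705] yaw+pi 6.2264 F [-0.37 -1.08 -0.62] M [ 0.002  0.032 -0.03 ] w 0.011485084936128091 q6 -1.4852200538792149
end [276. 278.]
collar bot [230. 312.]
collarL [148. 320.]
collarR [311. 304.]
head [221. 407.]
head+x [233. 451.]
head-x [208. 363.]
low [219. 421.]
slot [222. 440.]
s1 [269. 494.]
s2 [208. 500.]
s3 [236. 380.]
s4 [175. 386.]
```

View pics/p3.png

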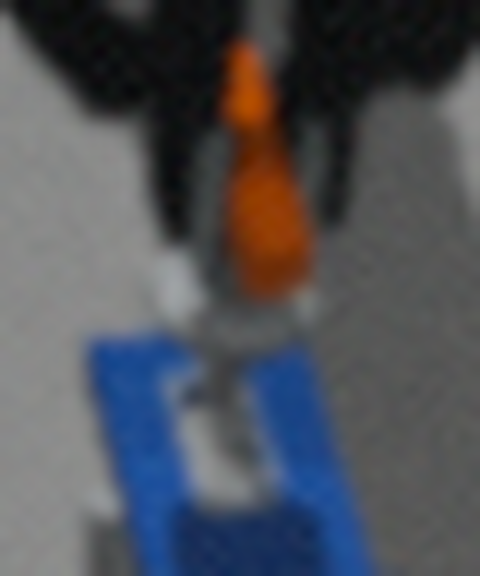

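Close-up: the collar spans 155–318, the head strip is centred at about (235,415), and the slot rim at (218,440). The head sits 1–2 mm to the +y side of the slot, so I'll correct y by -1 mm and feel my way down.

carry_out(
  moves=[0,0,-0.1,0,0,0,0,0,0,0,0,0,0,-0.3,0,0,0,0,-0.3,0,0,0,0,-0.3,0,0,0,0,-0.3,0,0,0,0,-0.3,0,0,0,0,0,0,0,0,0,0,0,0,0,0,0,0],
)

```text
clock: 11.3
position: [0.5006, 0.0829, 0.1554]
ee_rot: [0.0, 0.028, 1.0, 0.0]
contact_force: [0.3, 0.3, -0.8]
width: 0.0113
```

carry_out(
  moves=[0,0,0,-0.2,0,0,0,0,-0.2,0,0,0,0,-0.2,0,0,0,0,-0.2,0,0,0,0,-0.1,0,0,0,0,0,0,0,0,0,0,0,0,0,0,0,0,0,0,0,0,0,0,0,0,0,0],
)

```text
clock: 12.3
position: [0.5005, 0.0829, 0.1464]
ee_rot: [0.0, 0.028, 1.0, 0.0]
contact_force: [-0.0, 0.7, -1.0]
width: 0.0117
```

```bash
python3 -c "
from h import *
st()
f=np.mean([manip.get_image('scene')[:,:,::-1].astype(float) for _ in range(6)],0)
x,y,w,h=303,170,40,48
c=cv2.resize(f[y:y+h,x:x+w],None,fx=12,fy=12,interpolation=cv2.INTER_LANCZOS4)
cv2.imwrite('pics/p4.png',np.clip((c-20)*1.7,0,255).astype('uint8'))"
```

```text
12.3 [0.5005 0.0829 0.1464] yaw+pi 6.2263 F [-0.05  0.71 -1.  ] M [-0.063 -0.01   0.023] w 0.011736273198366329 q6 -1.487229214476666
```

View pics/p4.png

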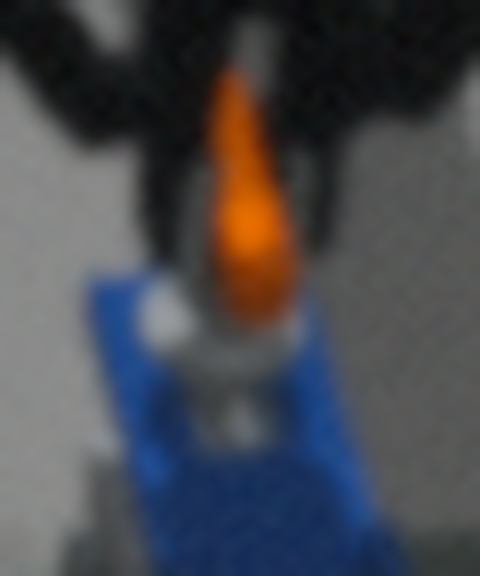

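The pin is through the bar's slot with no force. I'll go on down gently.

carry_out(
  moves=[0,0,0,-0.2,0,0,0,0,-0.2,0,0,0,0,-0.2,0,0,0,0,-0.2,0,0,0,0,-0.2,0,0,0,0,-0.1,0,0,0,0,0,0,0,0,0,0,0,0,0,0,0,0,0,0,0,0,0],
)

```text
clock: 13.6
position: [0.5006, 0.0829, 0.1354]
ee_rot: [0.0, 0.028, 1.0, 0.0]
contact_force: [-0.7, -0.9, -0.7]
width: 0.0115
```

carry_out(
  moves=[0,0,0,-0.1,0,0,0,0,-0.1,0,0,0,0,-0.1,0,0,0,0,-0.1,0,0,0,0,0,0,0,0,0,0,0,0,0,0,0,0,0,0,0,0,0,0,0,0,0,0,0,0,0,0,0],
)

```text
clock: 14.6
position: [0.5005, 0.0829, 0.1314]
ee_rot: [0.0, 0.028, 1.0, 0.0]
contact_force: [-0.2, -0.3, 0.1]
width: 0.0117
```

```bash
python3 -c "
from h import *
st()"
```

```text
14.6 [0.5005 0.0829 0.1314] yaw+pi 6.2264 F [-0.16 -0.33  0.14] M [ 0.045  0.041 -0.028] w 0.01173258652172307 q6 -1.4872411614150747
```

carry_out(
  moves=[0,0,0,-0.1,0,0,0,0,-0.1,0,0,0,0,-0.1,0,0,0,0,0,0,0,0,0,0,0,0,0,0,0,0,0,0,0,0,0,0,0,0,0,0,0,0,0,0,0,0,0,0,0,0],
)

```text
clock: 15.6
position: [0.5004, 0.0829, 0.1283]
ee_rot: [-0.0, 0.028, 1.0, 0.0]
contact_force: [-1.9, 1.5, 2.0]
width: 0.0116
```

carry_out(
  moves=[0,0,0,-0.1,0,0,0,0,-0.1,0,0,0,0,-0.1,0,0,0,0,0,0,0,0,0,0,0,0,0,0,0,0,0,0,0,0,0,0,0,0,0,0,0,0,0,0,0,0,0,0,0,0],
)

```text
clock: 16.6
position: [0.5004, 0.0829, 0.1253]
ee_rot: [-0.0, 0.028, 1.0, 0.0]
contact_force: [-1.7, -0.4, 3.1]
width: 0.0116
```

carry_out(
  moves=[0,0,0,-0.05,0,0,0,0,-0.05,0,0,0,0,-0.05,0,0,0,0,-0.05,0,0,0,0,0,0,0,0,0,0,0,0,0,0,0,0,0,0,0,0,0,0,0,0,0,0,0,0,0,0,0],
)

```text
clock: 17.6
position: [0.5005, 0.0829, 0.1233]
ee_rot: [0.0, 0.028, 1.0, 0.0]
contact_force: [-1.8, -0.6, 4.2]
width: 0.0118
```

carry_out(
  moves=[0,0,0,-0.05,0,0,0,0,-0.05,0,0,0,0,-0.05,0,0,0,0,-0.05,0,0,0,0,0,0,0,0,0,0,0,0,0,0,0,0,0,0,0,0,0,0,0,0,0,0,0,0,0,0,0],
)

```text
clock: 18.6
position: [0.5005, 0.0829, 0.1214]
ee_rot: [0.0, 0.028, 1.0, 0.0]
contact_force: [-2.0, -0.2, 3.8]
width: 0.0114
```

carry_out(
  moves=[0,0,0,-0.05,0,0,0,0,-0.05,0,0,0,0,-0.05,0,0,0,0,-0.05,0,0,0,0,0,0,0,0,0,0,0,0,0,0,0,0,0,0,0,0,0,0,0,0,0,0,0,0,0,0,0],
)

```text
clock: 19.6
position: [0.5005, 0.0829, 0.1195]
ee_rot: [0.0, 0.028, 1.0, 0.0]
contact_force: [-2.1, 0.1, 5.6]
width: 0.0117
```

carry_out(
  moves=[0,0,0,-0.02,0,0,0,0,-0.02,0,0,0,0,-0.02,0,0,0,0,-0.02,0,0,0,0,-0.02,0,0,0,0,0,0,0,0,0,0,0,0,0,0,0,0,0,0,0,0,0,0,0,0,0,0],
)

```text
clock: 20.6
position: [0.5005, 0.0829, 0.1185]
ee_rot: [0.0, 0.028, 1.0, 0.0]
contact_force: [-2.7, 0.0, 5.5]
width: 0.0114
```

carry_out(
  moves=[0,0,0,-0.02,0,0,0,0,-0.02,0,0,0,0,-0.02,0,0,0,0,-0.02,0,0,0,0,-0.02,0,0,0,0,0,0,0,0,0,0,0,0,0,0,0,0,0,0,0,0,0,0,0,0,0,0],
)

```text
clock: 21.6
position: [0.5005, 0.0829, 0.1176]
ee_rot: [0.0, 0.028, 1.0, 0.0]
contact_force: [-2.5, -0.0, 6.5]
width: 0.0117
```

carry_out(
  moves=[0,0,0,-0.02,0,0,0,0,-0.02,0,0,0,0,-0.02,0,0,0,0,-0.02,0,0,0,0,-0.02,0,0,0,0,0,0,0,0,0,0,0,0,0,0,0,0,0,0,0,0,0,0,0,0,0,0],
)

```text
clock: 22.6
position: [0.5004, 0.0829, 0.1167]
ee_rot: [0.0, 0.028, 1.0, 0.0]
contact_force: [-3.3, -0.1, 7.2]
width: 0.0114
```

carry_out(
  moves=[0,0,0,-0.02,0,0,0,0,-0.02,0,0,0,0,-0.02,0,0,0,0,-0.02,0,0,0,0,-0.02,0,0,0,0,0,0,0,0,0,0,0,0,0,0,0,0,0,0,0,0,0,0,0,0,0,0],
)

```text
clock: 23.6
position: [0.5005, 0.0829, 0.1158]
ee_rot: [0.0, 0.028, 1.0, 0.0]
contact_force: [-3.2, 0.0, 7.0]
width: 0.0119
```

carry_out(
  moves=[0,0,0,-0.02,0,0,0,0,-0.02,0,0,0,0,-0.02,0,0,0,0,-0.02,0,0,0,0,-0.02,0,0,0,0,0,0,0,0,0,0,0,0,0,0,0,0,0,0,0,0,0,0,0,0,0,0],
)

```text
clock: 24.6
position: [0.5005, 0.0829, 0.1148]
ee_rot: [0.0, 0.028, 1.0, 0.0]
contact_force: [-3.6, -0.5, 8.3]
width: 0.0114
```

carry_out(
  moves=[0,0,0,-0.02,0,0,0,0,-0.02,0,0,0,0,-0.02,0,0,0,0,-0.02,0,0,0,0,-0.02,0,0,0,0,0,0,0,0,0,0,0,0,0,0,0,0,0,0,0,0,0,0,0,0,0,0],
)

```text
clock: 25.6
position: [0.5005, 0.0829, 0.1139]
ee_rot: [0.0, 0.028, 1.0, 0.0]
contact_force: [-3.6, 0.5, 9.2]
width: 0.0116
```

carry_out(
  moves=[0,0,0,-0.02,0,0,0,0,-0.02,0,0,0,0,-0.02,0,0,0,0,-0.02,0,0,0,0,-0.02,0,0,0,0,0,0,0,0,0,0,0,0,0,0,0,0,0,0,0,0,0,0,0,0,0,0],
)

```text
clock: 26.6
position: [0.5005, 0.0829, 0.1131]
ee_rot: [0.0, 0.028, 1.0, 0.0]
contact_force: [-4.2, 0.2, 8.6]
width: 0.0116
```

carry_out(
  moves=[0,0,0,-0.02,0,0,0,0,-0.02,0,0,0,0,-0.02,0,0,0,0,-0.02,0,0,0,0,-0.02,0,0,0,0,0,0,0,0,0,0,0,0,0,0,0,0,0,0,0,0,0,0,0,0,0,0],
)

```text
clock: 27.6
position: [0.5006, 0.0829, 0.113]
ee_rot: [0.001, 0.028, 1.0, 0.0]
contact_force: [-5.5, 0.3, 16.2]
width: 0.0114
```

carry_out(
  moves=[0,0,0,-0.02,0,0,0,0,-0.02,0,0,0,0,-0.02,0,0,0,0,-0.02,0,0,0,0,-0.02,0,0,0,0,0,0,0,0,0,0,0,0,0,0,0,0,0,0,0,0,0,0,0,0,0,0],
)

```text
clock: 28.6
position: [0.5008, 0.0829, 0.1129]
ee_rot: [0.001, 0.028, 1.0, 0.0]
contact_force: [-6.2, 0.9, 20.8]
width: 0.0119
```

The floor is felt at TCP z ≈ 0.113, which is 20 mm of press, so the turning height is about 1 mm above that. I'll back off the overdrive plus 1 mm and then turn.

carry_out(
  moves=[0,0,0,0.1,0,0,0,0,0.1,0,0,0,0,0.06,0,0,0,0,0,0,0,0,0,0,0,0,0,0,0,0,0,0,0,0,0,0,0,0,0,0,0,0,0,0,0,0,0,0,0,0],
)

```text
clock: 29.6
position: [0.5006, 0.0829, 0.1135]
ee_rot: [0.0, 0.028, 1.0, 0.0]
contact_force: [-4.2, -0.1, 8.0]
width: 0.0118
```

carry_out(
  moves=[0,0,0,0,-0.05,0,0,0,0,-0.05,0,0,0,0,-0.05,0,0,0,0,-0.05,0,0,0,0,-0.05,0,0,0,0,-0.05,0,0,0,0,0,0,0,0,0,0,0,0,0,0,0,0,0,0,0,0],
)

```text
clock: 30.6
position: [0.5024, 0.0833, 0.1141]
ee_rot: [0.002, 0.178, 0.984, 0.001]
contact_force: [-0.9, 0.8, 8.4]
width: 0.0118
```

```bash
python3 -c "
from h import *
st()"
```

```text
30.6 [0.5024 0.0833 0.1141] yaw+pi 5.9261 F [-0.9  0.8  8.4] M [ 0.224  0.13  -0.008] w 0.011801842881249735 q6 -1.187139339273838
```

carry_out(
  moves=[0,0,0,0,-0.06,0,0,0,0,-0.06,0,0,0,0,-0.06,0,0,0,0,-0.06,0,0,0,0,-0.06,0,0,0,0,-0.06,0,0,0,0,-0.06,0,0,0,0,-0.06,0,0,0,0,0,0,0,0,0,0],
)

```text
clock: 31.6
position: [0.5031, 0.0834, 0.1143]
ee_rot: [0.003, 0.406, 0.914, 0.002]
contact_force: [-0.3, 0.3, 8.7]
width: 0.0114
```

```bash
python3 -c "
from h import *
st()"
```

```text
31.6 [0.5031 0.0834 0.1143] yaw+pi 5.446 F [-0.35  0.3   8.69] M [ 0.259 -0.005 -0.056] w 0.011392285735705074 q6 -0.7070661468007754
```

carry_out(
  moves=[0,-0.05,0,0,-0.08,0,-0.05,0,0,-0.08,0,-0.05,0,0,-0.08,0,-0.05,0,0,-0.08,0,-0.05,0,0,-0.08,0,0,0,0,-0.08,0,0,0,0,-0.08,0,0,0,0,-0.08,0,0,0,0,0,0,0,0,0,0],
)

```text
clock: 32.6
position: [0.5011, 0.0833, 0.1144]
ee_rot: [0.002, 0.673, 0.739, 0.003]
contact_force: [-0.4, 2.3, 7.9]
width: 0.0116
```

```bash
python3 -c "
from h import *
st()"
```

```text
32.6 [0.5011 0.0833 0.1144] yaw+pi 4.806 F [-0.42  2.31  7.94] M [ 0.175 -0.184 -0.023] w 0.011600817022488831 q6 -0.06681636571523675
```

carry_out(
  moves=[0,0,0,0,-0.05,0,0,0,0,-0.05,0,0,0,0,-0.05,0,0,0,0,0,0,0,0,0,0,0,0,0,0,0,0,0,0,0,0,0,0,0,0,0,0,0,0,0,0,0,0,0,0,0],
)

```text
clock: 33.6
position: [0.501, 0.0833, 0.1143]
ee_rot: [0.002, 0.727, 0.687, 0.003]
contact_force: [0.9, 1.3, 8.4]
width: 0.0117
```

```bash
python3 -c "
from h import *
s=st()
f=np.mean([manip.get_image('scene')[:,:,::-1].astype(float) for _ in range(6)],0)
x,y,w,h=290,170,60,48
c=cv2.resize(f[y:y+h,x:x+w],None,fx=10,fy=10,interpolation=cv2.INTER_LANCZOS4)
cv2.imwrite('pics/t1.png',np.clip((c-20)*1.7,0,255).astype('uint8'))
for nm,q in(('yL',[0,-.032,.0185]),('yR',[0,.032,.0185]),('c',[0,0,.0185]),('sh',[0,0,.0185-.039])):
    u=proj('scene',s['position']+q);print(nm,(10*(u-[x,y])+4.5).round())"
```

```text
33.6 [0.501  0.0833 0.1143] yaw+pi 4.6561 F [0.87 1.26 8.45] M [ 0.131 -0.11  -0.002] w 0.011731736584269818 q6 0.08313197209409944
yL [189. 279.]
yR [440. 244.]
c [315. 261.]
sh [304. 373.]
```

View pics/t1.png

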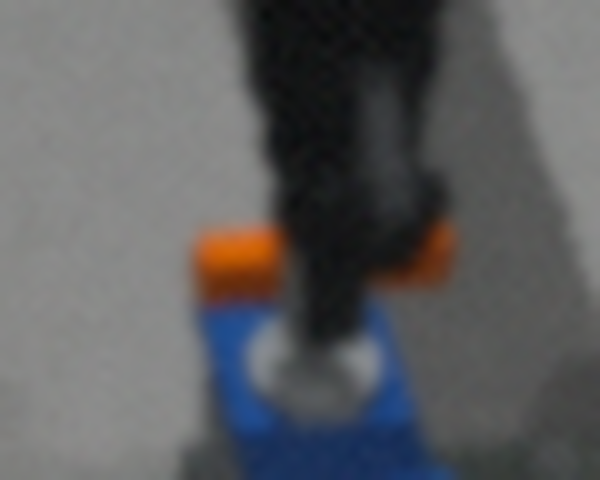

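The handle is crosswise, spanning x 195–455, and the collar sits flat on the blue bar at (317,365). Now I'll ease it up.

carry_out(
  moves=[0,0,0,0.05,0,0,0,0,0.05,0,0,0,0,0.05,0,0,0,0,0.05,0,0,0,0,0,0,0,0,0,0,0,0,0,0,0,0,0,0,0,0,0,0,0,0,0,0,0,0,0,0,0],
)

```text
clock: 34.9
position: [0.501, 0.0833, 0.1162]
ee_rot: [0.002, 0.727, 0.687, 0.003]
contact_force: [0.2, 2.1, 7.1]
width: 0.0118
```

carry_out(
  moves=[0,0,0,0.05,0,0,0,0,0.05,0,0,0,0,0,0,0,0,0,0,0,0,0,0,0,0,0,0,0,0,0,0,0,0,0,0,0,0,0,0,0,0,0,0,0,0,0,0,0,0,0],
)

```text
clock: 35.9
position: [0.501, 0.0833, 0.1172]
ee_rot: [0.002, 0.727, 0.687, 0.003]
contact_force: [0.1, 1.2, 7.0]
width: 0.0118
```

```bash
python3 -c "
from h import *
st()"
```

```text
35.9 [0.501  0.0833 0.1172] yaw+pi 4.6561 F [0.15 1.23 7.  ] M [ 0.174 -0.158 -0.001] w 0.011772913761130165 q6 0.08309268468925736
```

carry_out(
  moves=[0,0,0,0.05,0,0,0,0,0.05,0,0,0,0,0,0,0,0,0,0,0,0,0,0,0,0,0,0,0,0,0,0,0,0,0,0,0,0,0,0,0,0,0,0,0,0,0,0,0,0,0],
)

```text
clock: 36.9
position: [0.501, 0.0833, 0.1181]
ee_rot: [0.002, 0.727, 0.687, 0.003]
contact_force: [0.9, 1.3, 5.8]
width: 0.0118
```

carry_out(
  moves=[0,0,0,0.05,0,0,0,0,0.05,0,0,0,0,0,0,0,0,0,0,0,0,0,0,0,0,0,0,0,0,0,0,0,0,0,0,0,0,0,0,0,0,0,0,0,0,0,0,0,0,0],
)

```text
clock: 37.9
position: [0.5008, 0.0833, 0.1182]
ee_rot: [0.002, 0.727, 0.687, 0.002]
contact_force: [5.4, 2.5, 0.0]
width: 0.0114
```

```bash
python3 -c "
from h import *
st()"
```

```text
37.9 [0.5008 0.0833 0.1182] yaw+pi 4.6561 F [5.36 2.54 0.02] M [ 0.337 -1.074 -0.003] w 0.01143956307302924 q6 0.08303428088747333
```

The pin is seated: it stopped at z 0.1182, 5 mm above the floor, and the force dropped. I'll release and retreat.

carry_out(
  moves=[10,0,0,-0.05,0,20,0,0,0,0,30,0,0,0,0,40,0,0,0,0,50,0,0,0,0,50,0,0,0,0,50,0,0,0,0,50,0,0,0,0,50,0,0,0,0,50,0,0,0,0],
)

```text
clock: 38.9
position: [0.498, 0.0829, 0.1174]
ee_rot: [0.0, 0.727, 0.687, 0.0]
contact_force: [-1.6, -0.4, 0.2]
width: 0.0426
```

carry_out(
  moves=[50,0,0,0.5,0,50,0,0,1,0,50,0,0,2,0,50,0,0,3,0,50,0,0,3,0,50,0,-2,3,0,50,0,-4,2,0,50,0,-4,0,0,50,0,-4,0,0,50,0,0,0,0],
)

```text
clock: 39.9
position: [0.4983, -0.0616, 0.2636]
ee_rot: [0.002, 0.728, 0.685, -0.0]
contact_force: [-0.4, 1.4, 0.2]
width: 0.0426
```

carry_out(
  moves=[50,-2,-4,0,0,50,-2,-4,0,0,50,-2,-4,0,0,50,-2,-4,0,0,50,-2,-4,0,0,50,0,0,0,0,50,0,0,0,0,50,0,0,0,0,50,0,0,0,0,50,0,0,0,0],
)

```text
clock: 40.9
position: [0.3986, -0.2559, 0.2625]
ee_rot: [0.0, 0.726, 0.688, 0.0]
contact_force: [0.3, 0.4, -1.0]
width: 0.0426
```

```bash
python3 -c "
from h import *
st()
a=manip.get_image('top')[:,:,::-1]; b=manip.get_image('scene')[:,:,::-1]
z=lambda im,x,y,w,h:cv2.resize(im[y:y+h,x:x+w],None,fx=5,fy=5,interpolation=cv2.INTER_CUBIC)
cv2.imwrite('pics/f1.png',np.clip(np.hstack([z(a,195,150,75,80),z(b,285,170,75,80)])*1.3,0,255).astype('uint8'))"
```

```text
40.9 [ 0.3986 -0.2559  0.2625] yaw+pi 4.6586 F [ 0.34  0.36 -1.  ] M [ 0.015  0.025 -0.041] w 0.04259883240898754 q6 -0.664352483948258
```

View pics/f1.png

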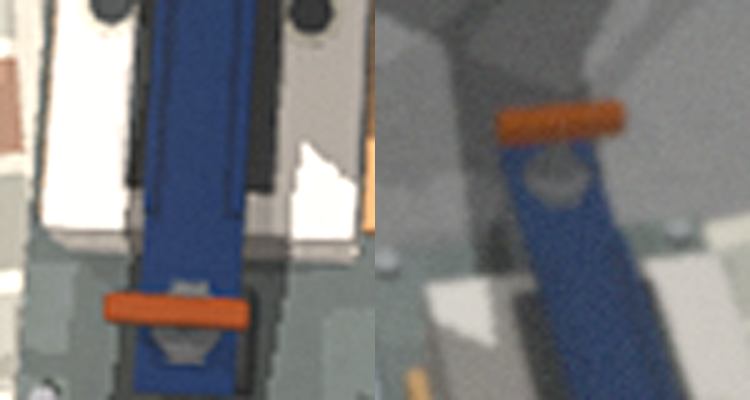

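```bash
python3 -c "
from h import *
T=lambda x,y,ox,oy:((x+.5)/5-.5+ox,(y+.5)/5-.5+oy)
a,b=[ray('top',*T(x,y,195,150),.1445) for x,y in((105,307),(250,312))]
print('handle',(a+b)/2,np.linalg.norm(a-b),'yaw',np.arctan2(*(b-a)[1::-1]))
a2,b2=[ray('scene',*T(x,y,285,170),.1445) for x,y in((497-375,112),(622-375,105))]
print((a2+b2)/2,np.linalg.norm(a2-b2),'yaw',np.arctan2(*(b2-a2)[1::-1]))
u=T(177,299,195,150);print(tri(T(560-375,113,285,170),T(178,309,195,150)))
print('collar',ray('top',*T(187,322,195,150),.1025),ray('scene',*T(558-375,172,285,170),.1025))"
```

```text
handle [0.49819118 0.08292843 0.1445    ] 0.06359819940537499 yaw -1.604891117211604
[0.4977508  0.08460844 0.1445    ] 0.061916216778726225 yaw 1.4566139076579463
[0.49890825 0.08398178 0.14255782]
collar [0.49832666 0.08341163 0.1025    ] [0.50013256 0.08609155 0.1025    ]
```

```bash
python3 -c "
from rig import manip
print(manip.sign_off())"
```

```text
the job is handed in; nothing more can be done
None
```

The clamp is closed with its lock pin, and I handed the job in at about 41 s of the 72 s allowed; the hand-in gives no verdict.

**What I did:**
- I gripped the orange pin in the block, lifted it out and lowered it through the bar's slot without feeling any contact.
- I pressed it down about 20 mm until it met the keeper floor. The highest wrist force I read was 21 N.
- I backed up about 1 mm and turned it a quarter turn clockwise with almost no torque. I then eased it up 4 mm until it stopped, 5 mm above the floor, as expected for the groove. I released it and moved the arm clear.

**Last checks:**
- **Crosswise:** The handle stands crosswise to the bar, about 0.02 rad off by the top camera and 0.06 rad by the scene camera (0.17 allowed).
- **Position:** The handle is about 2 mm from the measured slot centre (8 mm allowed).
- **Holding the bar down:** The collar looks to be on the bar. By calculation the slot is at about 98 mm, where it must be 90 to 109.
- **Disagreements:** The two cameras put the handle 1.7 mm apart in y and the collar about 3 mm apart. Both are close to the 2 mm calibration error.
- **During the turn:** The tool drifted about 3 mm in x with little force, and I moved it back before seating.
- **Not checked:** I did not re-measure the tub, mould half and clay tool at the end. The arm did not go down near any of them.

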